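Find the housing with a loose ball inside and quarantine it

ROBOT

A 7-joint arm with a two-finger parallel gripper is mounted at the origin on a cart in front of the work surface, level with it; the furniture and walls round the work are solid. World frame = base frame: x ahead of the robot, y to its left, z up, the work surface at z = 0. Lengths are in m, angles in rad, forces in N, time in s.
With the tool pointing down it reaches from about 0.35 to 0.9 m from the base axis. Payload 8.1 kg.
Tool frame: the origin (TCP) lies on the front face of the gripper's body, between the roots of the fingers; the fingertips stand 66 mm ahead of it and the grasp point (between the pads) lies 47 mm ahead of it (arm.finger_overhang is the distance from the TCP to the fingertips, in m); z points along the fingers, y is the line along which they close (so a half turn about z gives the same grasp; the last joint's range is limited). The gripper opens to 92 mm and grips with 3 to 60 N. Pads are 19 mm wide; open, the fingers measure 130 mm over their backs; the gripper's body (75 mm by 190 mm) begins 47 mm behind the grasp point.
Start: joints at [-1.353, 0.434, 0.025, 1.573, -0.012, 1.134, -0.075], TCP at [0.197, 0.593, 0.292] pointing down, gripper open.
Joint ranges: [-2.62, 2.62], [-0.44, 2.09], [-1.27, 1.32], [0.08, 2.57], [-1.32, 4.46], [0.12, 2], [-2.74, 2.74]. Speed limits (rad/s): [2.22, 2.22, 3.01, 3.01, 3.14, 3.14, 3.14].

INTERFACE

Orientations are given as a rotation vector (axis times angle).
In Python, from cell import readout, cams, workorder, spotter, arm gives the robot as it stands.
- The arm moves only by the shell command python3 -m creep 'ROWS' [FORCE]. ROWS is a JSON list of rows, 1 to 10 of them, each written [[dx, dy, dz], turn, opening]: dx, dy, dz in normalised numbers (1 is 0.3 m), then a turn about the tool's z in normalised numbers (1 is 180 degrees), then the opening from 0.0 (shut) to 1.0 (fully open); each row shifts and turns the commanded pose from where the row before left it, along the tool's axes as they then stand; what a row does not reach is not made up. A row lasts 1/10 s, in which the tool goes at most 0.05 m and 0.15 rad, less where a joint would pass 70% of its speed; a pose out of reach is approached as far as the arm can. The fingers move at their own pace and stop on an object; FORCE is the grip in N (left out, the last holds). Time passes only in rows, so rows that do not move let the fingers close. It prints the time, the measured TCP pose, the force, the opening and the grip force at its end. Shift and turn numbers lie between -1 and 1, and a call with a number outside is refused. Input that does not fit is refused with a message, and nothing moves.
- readout.observe(): the state, without advancing time (a new reading comes with each control period).
- cams.get_image(name): name is "scene" or "top"; returns a dict with "image" (480x640x3 uint8, blue, green, red), "fx", "fy", "cx", "cy" (pixels), "cam_to_world" (4x4, takes a point from camera to world coordinates). Camera axes: x right, y down, z forward; pixel columns grow to the right and rows downward; lengths in m; the calibration is good to about 2 mm. A picture is of the moment at which its call begins. There is no depth.
- workorder.sign_off(): hands the job in; it is judged then, once.
Trained networks look in a picture, given as the dict that the camera call returned (one of the last four; its "shot" number tells which), for a name from the list of things; names that differ only in an ending like _2 or _b are one class to them, and where a whole thing is asked for, a point or a joint stands for the part that bears it (a point fixed in the world has none). Each returns a list of dicts, best first, with "score" (0 to 1); they miss things now and then, are a little off and sometimes report something else, mostly with a low value. They report only what shows in the picture. A call takes as long as a camera call.
- spotter.boxes_of(picture, name): "centre" ([x, y, z] in m, in the coordinates of the camera as it stood for that picture, good to about 4 mm: the middle of the surface that is visible of it).
The state is a dict: "clock": time; "joints": joint angles; "dq": joint speeds; "joint_efforts": joint torques, N m; "position": TCP position; "ee_rot": TCP orientation; "force": force on the tool from outside, world axes, zero at the start; "ft_torque": the same for the moment, N m; "width": opening from 0.0 (shut) to 1.0 (fully open); "gripper_force": force on a finger pad.
Only numpy, scipy, OpenCV 4.12 (cv2) and the standard library are available. Lean on these libraries where they do the work, as an engineer would, in place of code of your own. Each camera call takes 0.05 s, during which the arm holds its last target. There are 200 camera calls.

TASK

One of the three sealed housings on the wooden rack has a ball broken loose inside. Lift them and tip or shake them gently until you feel the ball run from one end of the faulty one to the other, then lay that housing in the metal nest, fully down between its cheeks, without force. The two sound housings must end lying in their own places on the rack, and the other things are left alone.

Things in the scene. Friction and masses are not known exactly. Their poses are not given: they have to be found in the camera images.
- housing_a: one of three alike sealed housings: bare aluminium body 42 x 42 mm square, 120 mm long, with a 50 x 50 x 10 mm steel cover plate on each end, 140 mm long in all. Origin: centre of the covers' underside; x along its length, z up; body axis 25 mm above the origin, body top 46, cover top 50. A brass plug 12 mm wide, 4 mm high, on top at x = +42 mm. Lies lengthwise across the rack's two battens
- housing_b: like housing_a. Grip any of them on the flat sides of the body, 42 mm across y. Shells weigh 0.22 to 0.33 kg, mass centre on the axis at mid length; they differ, so weight does not tell. Exactly one of a, b, c, drawn anew each time, holds a loose steel ball; the others hold nothing that moves
- housing_c: like housing_a. The ball in the faulty one: 100 g, 29 mm in diameter, in a straight square cavity 32 x 32 x 120 mm along the housing's x; 45 mm of travel either way from mid length; it runs when the housing is tilted end to end by more than 0.25 rad or shaken along its length, and stays where it is when level. It starts near the end at -x (away from the plug)
- rack: fixed plywood rack, 162 (x) x 290 (y) mm, board 10 mm thick, two battens along y at x = +-65 mm, 20 mm wide, tops 22 mm above the origin (centre of its underside, on the worktop). The housings lie across the battens at y about -95, 0, +95 mm, lengthwise along x, origins 22 mm up; 16 mm of free space under their bodies between the battens
- nest: fixed nest: dark plate 178 (x) x 78 x 8 mm, an aluminium saddle at each end (x about +-63 mm) for a housing's covers. Origin: centre of its underside, on the worktop. Saddle floors 22 mm up; cheeks 53 mm apart, 16 mm above the floors; end stops 143 mm apart, 12 mm above the floors. A seated housing lies along x, either way round, origin 22 mm above the nest's. Free between the saddles
- orange_pliers: bystander: orange-handled pliers lying at the back, 159 mm long
- tinlet: bystander: small open tin, 37 mm wide, 35 mm high, origin at its foot
- chuck_key: bystander: steel chuck key, 71 mm long, lying at the back
- canister: bystander: small plastic canister, 36 mm wide, 43 mm high, at the back right

How it is judged:
By the outcome, as a careful person would: the job done as asked, in the order asked, and still so for the second after the job is handed in, with the robot touching nothing.
It also fails if it takes over 72 s, if anything falls off the work surface, if the arm or the gripper's body presses on something with over 40 N, if the wrist force passes 120 N, or if a joint passes its speed limit or range.

## Working session

There is one attempt and no reset: what is moved stays moved. The work goes in short steps, Python scripts to look and compute and a shell command to move; the robot and the scene stay as the last step left them, time stands still between calls to the robot, and variables do not carry over. Pictures are saved under pics/ and viewed, at most 10 in all, crops included, and the job is handed in when it is done.

```bash
ls; mkdir -p pics; cat > h.py <<'E'
import numpy as np, cv2
from cell import readout, cams, workorder, spotter, arm
from scipy.spatial.transform import Rotation as R
def state():
    s=readout.observe(); print({k:np.round(s[k],3).tolist() for k in s}); return s
def pix2w(p,u,v,z):
    T=np.array(p["cam_to_world"]); d=T[:3,:3]@np.array([(u-p["cx"])/p["fx"],(v-p["cy"])/p["fy"],1]); o=T[:3,3]
    return o+d*(z-o[2])/d[2]
def w2pix(p,w):
    T=np.array(p["cam_to_world"]); c=T[:3,:3].T@(np.array(w)-T[:3,3]); return p["fx"]*c[0]/c[2]+p["cx"],p["fy"]*c[1]/c[2]+p["cy"]
def find(p,name):
    T=np.array(p["cam_to_world"])
    for b in spotter.boxes_of(p,name):
        w=T[:3,:3]@np.array(b["centre"])+T[:3,3]; print(name,round(b["score"],2),np.round(w,3),np.round(w2pix(p,w)))
E
python3 - <<'E'
from h import *
s=state()
for c in ("top","scene"):
    p=cams.get_image(c); cv2.imwrite(f"pics/{c}0.png",p["image"]); print(c,np.round(p["cam_to_world"],3).tolist(),p["fx"])
    for n in ("housing_a","rack","nest","tinlet","canister"): find(p,n)
E
```

```text
pics
{'clock': 0.0, 'joints': [-1.353, 0.435, 0.025, 1.574, -0.012, 1.134, -0.075], 'dq': [0.0, 0.0, 0.001, 0.001, 0.001, 0.001, 0.002], 'joint_efforts': [-0.001, -66.782, 0.985, -31.447, -0.061, 0.043, 0.0], 'position': [0.197, 0.593, 0.291], 'ee_rot': [-0.502, -3.101, 0.003], 'force': [-0.581, -0.447, -1.434], 'ft_torque': [0.022, 0.057, -0.019], 'gripper_force': 0.0, 'width': 1.001}
top [[0.0, -0.991, 0.137, 0.457], [-1.0, 0.001, 0.007, 0.143], [-0.007, -0.137, -0.991, 1.161], [0.0, 0.0, 0.0, 1.0]] 550.2216709747696
housing_a 0.96 [0.503 0.315 0.068] [239. 292.]
housing_a 0.85 [0.509 0.405 0.073] [193. 290.]
housing_a 0.83 [0.491 0.223 0.068] [285. 299.]
rack 0.75 [0.497 0.292 0.014] [254. 297.]
rack 0.4 [ 0.571 -0.088  0.01 ] [436. 261.]
nest 0.98 [ 0.567 -0.089  0.008] [436. 263.]
tinlet 0.53 [0.7   0.163 0.03 ] [316. 199.]
canister 0.79 [ 0.741 -0.134  0.016] [456. 182.]
scene [[0.747, -0.414, 0.52, 0.074], [-0.664, -0.44, 0.604, -0.469], [-0.021, -0.797, -0.603, 0.685], [0.0, 0.0, 0.0, 1.0]] 581.9493185903975
housing_a 0.82 [0.492 0.303 0.059] [215. 234.]
housing_a 0.67 [0.481 0.204 0.067] [241. 258.]
rack 0.8 [0.433 0.243 0.011] [210. 284.]
nest 0.78 [ 0.565 -0.097  0.01 ] [406. 353.]
nest 0.69 [ 0.732 -0.139  0.027] [495. 308.]
tinlet 0.58 [0.702 0.157 0.028] [353. 235.]
canister 0.59 [ 0.735 -0.137  0.027] [495. 306.]
```

View pics/top0.png

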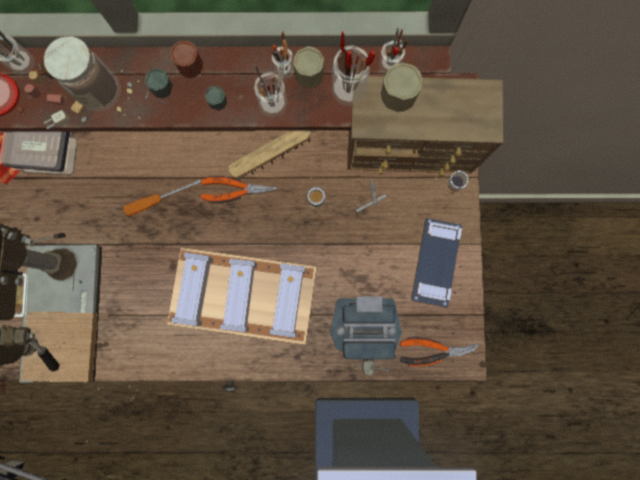

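View pics/scene0.png

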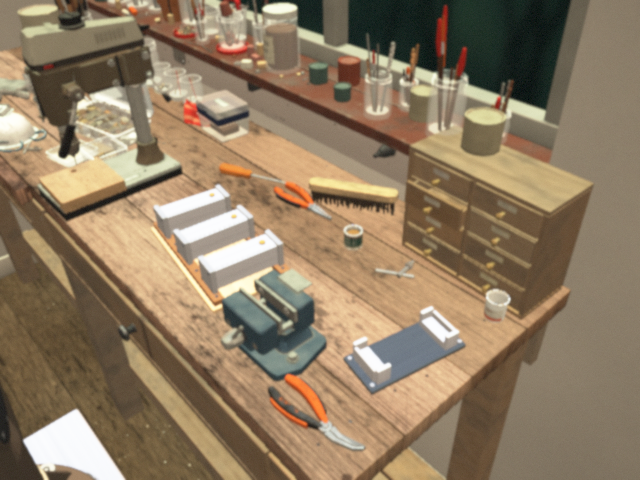

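The top view shows three housings on the rack at about (190,290), (239,292) and (287,298), with their plugs at the far end. A vise stands at (365,325), between the rack and the nest at (436,263). Next I'll refine the poses by fitting projected models to colour masks.

```bash
cat > fit.py <<'E'
from h import *
from scipy.optimize import minimize
def box(x0,x1,y0,y1,z0,z1): return np.array([[x,y,z] for x in(x0,x1) for y in(y0,y1) for z in(z0,z1)])
H=[box(-.06,.06,-.021,.021,.004,.046),box(-.07,-.06,-.025,.025,0,.05),box(.06,.07,-.025,.025,0,.05)]
N=[box(-.089,.089,-.039,.039,0,.008)]
RK=[box(-.081,.081,-.145,.145,0,.01)]
S=4
def hull(p,parts,q,z0,off):
    im=np.zeros((480*S//2,640*S//2),np.uint8)
    c,s=np.cos(q[2]),np.sin(q[2]); M=np.array([[c,-s,0],[s,c,0],[0,0,1]])
    for b in parts:
        uv=np.array([w2pix(p,M@v+[q[0],q[1],z0]) for v in b])
        h=cv2.convexHull(((uv+.5)*S/2*16).astype(np.int32)); cv2.fillConvexPoly(im,h,255,cv2.LINE_8,4)
    return im>0
def fit(ps,masks,parts,z0,q0,it=1):
    def cost(q):
        t=0
        for p,m in zip(ps,masks):
            r=hull(p,parts,q,z0,0); w=cv2.dilate(hull(p,parts,q0,z0,0).astype(np.uint8),np.ones((13,13)))>0
            m2=m&w; t+=1-(r&m2).sum()/max(1,(r|m2).sum())
        return t
    q0=np.array(q0,float)
    for _ in range(3):
        r=minimize(cost,q0,method="Nelder-Mead",options=dict(initial_simplex=q0+np.array([[0,0,0],[.008,0,0],[0,.008,0],[0,0,.08]]),xatol=1e-4,fatol=1e-5)); q0=r.x
    return r.x,r.fun
def up(im): return cv2.resize(im,None,fx=S/2,fy=S/2,interpolation=cv2.INTER_CUBIC)
E
python3 - <<'E'
from fit import *
p=cams.get_image("top"); im=p["image"]
for u,v in [(190,290),(239,292),(287,298),(215,290),(176,290),(262,290),(435,265),(448,229),(432,293),(365,340),(420,250)]: print((u,v),im[v,u].tolist())
i=cv2.resize(im[205:395,160:480],None,fx=2.5,fy=2.5,interpolation=cv2.INTER_CUBIC)
cv2.imwrite("pics/crop.png",i)
q=cams.get_image("scene"); i2=q["image"]
for z in (0,.05,.1,.12): print(z,[np.round(pix2w(q,u,v,z),3).tolist() for u,v in [(258,285),(289,275),(223,295)]])
E
```

```text
(190, 290) [215, 188, 181]
(239, 292) [219, 194, 189]
(287, 298) [211, 185, 179]
(215, 290) [153, 189, 219]
(176, 290) [163, 202, 227]
(262, 290) [148, 182, 211]
(435, 265) [90, 77, 69]
(448, 229) [171, 155, 151]
(432, 293) [216, 188, 181]
(365, 340) [116, 111, 108]
(420, 250) [79, 78, 83]
0 [[0.501, 0.193, 0.0], [0.559, 0.176, 0.0], [0.44, 0.214, 0.0]]
0.05 [[0.47, 0.145, 0.05], [0.523, 0.129, 0.05], [0.413, 0.164, 0.05]]
0.1 [[0.439, 0.096, 0.1], [0.488, 0.082, 0.1], [0.387, 0.114, 0.1]]
0.12 [[0.426, 0.077, 0.12], [0.474, 0.063, 0.12], [0.376, 0.094, 0.12]]
```

View pics/crop.png

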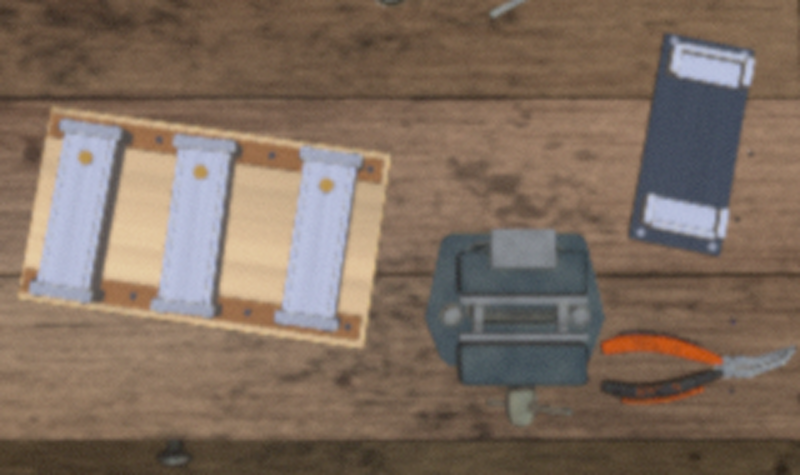

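The crop shows the rack at crop (20–390, 105–345) with the plugs at the far end. The vise jaws start at crop x of about 457, and the nest saddles are at (712,62) and (685,215). The vise jaws have their left edge at about y = 0.10 and are about 0.11 m high, so they clear the gripper.

```bash
python3 - <<'E'
from fit import *
ps=[cams.get_image("top"),cams.get_image("scene")]
f=[up(p["image"]).astype(int) for p in ps]
hm=[(i[...,0]>i[...,2]+5)&(i.sum(-1)>330) for i in f]
dk=[(i[...,0]>i[...,2]-1) for i in f]
yl=[(i[...,2]>i[...,0]+45)&(i[...,2]>150) for i in f]
for q0 in [(.503,.400,-.12),(.497,.312,-.12),(.489,.218,-.12)]:
    for k in ([0],[1],[0,1]):
        r=fit([ps[j] for j in k],[hm[j] for j in k],H,.022,q0); print("H",k,np.round(r[0],4),round(r[1],3))
for k in ([0],[1],[0,1]):
    r=fit([ps[j] for j in k],[dk[j] for j in k],N,0,(.567,-.089,-.13)); print("N",k,np.round(r[0],4),round(r[1],3))
a=yl[0]|hm[0]
r=fit([ps[0]],[a],RK,0,(.497,.31,-.12)); print("R",np.round(r[0],4),round(r[1],3))
E
```

```text
H [0] [ 0.5129  0.416  -0.1344] 0.252
H [1] [ 0.5137  0.3949 -0.0922] 0.997
H [0, 1] [ 0.512   0.4129 -0.1385] 1.248
H [0] [ 0.4995  0.318  -0.1003] 0.2
H [1] [ 0.5052  0.3188 -0.085 ] 0.998
H [0, 1] [ 0.4989  0.3182 -0.0997] 1.199
H [0] [ 0.4889  0.2205 -0.1313] 0.146
H [1] [ 0.5078  0.2533 -0.4607] 0.998
H [0, 1] [ 0.4889  0.2205 -0.1312] 1.144
N [0] [ 0.5713 -0.0911 -0.193 ] 0.081
N [1] [ 0.575  -0.0875 -0.2157] 0.293
N [0, 1] [ 0.5723 -0.0901 -0.1997] 0.387
R [ 0.5007  0.3184 -0.1402] 0.147
```

```bash
cat > go.py <<'E'
from h import *
import sys
# go.py x y z yaw(of housing x axis): displacement in current tool axes
def go(x,y,z,yaw):
    s=readout.observe(); M=R.from_rotvec(s["ee_rot"]).as_matrix(); d=M.T@(np.array([x,y,z])-s["position"])
    ty=M[:,1]; a=np.arctan2(ty[1],ty[0])-np.pi/2; e=(yaw-a+np.pi/2)%np.pi-np.pi/2
    print("pos",np.round(s["position"],4),"tool d",np.round(d,4),"turn",round(-e,4),"x axis",np.round(M[:,0],3),"y",np.round(M[:,1],3),"z",np.round(M[:,2],3),"j7",round(s["joints"][6],2))
a=[float(v) for v in sys.argv[1:]]
for i in range(0,len(a),4): go(*a[i:i+4])
E
python3 go.py .25 .44 .29 -.13 .513 .415 .29 -.13
```

```text
pos [0.1971 0.5931 0.2923] tool d [-0.0985 -0.1286  0.0023] turn -0.1909 x axis [-0.949  0.315  0.   ] y [0.315 0.949 0.   ] z [ 0.  0. -1.] j7 -0.08
pos [0.1971 0.5931 0.2923] tool d [-0.356  -0.0694  0.0023] turn -0.1909 x axis [-0.949  0.315  0.   ] y [0.315 0.949 0.   ] z [ 0.  0. -1.] j7 -0.08
```

The rows are not in the units I measure in: shifts go in shares of 0.3 m and turns go in shares of 180 degrees. I convert before sending: -0.04 m / 0.3 = -0.1333, -0.025 m / 0.3 = -0.0833, -0.095 rad / 3.1416 = -0.0302.

```bash
python3 -m creep '[[[-0.0833,-0.1067,0],0,0.8],[[-0.0833,-0.1067,0],0,0.8],[[-0.0833,-0.1067,0],0,0.8],[[-0.0833,-0.1067,0],-0.0302,0.8],[[0,0,0],-0.0302,0.8],[[-0.1333,0.0067,0],0,0.8],[[-0.1333,0.0067,0],0,0.8],[[-0.1333,0.0067,0],0,0.8],[[-0.1333,0.0067,0],0,0.8],[[-0.1333,0.0067,0],0,0.8]]' 40
python3 -m creep '[[[-0.1067,0,0],0,0.8],[[-0.1067,0,0],0,0.8],[[0,0,0.1333],0,0.8],[[0,0,0.1333],0,0.8],[[0,0,0],0,0.8]]'; python3 go.py .513 .415 .094 -.13
```

```text
clock: 1.8
position: [0.4528, 0.4237, 0.2924]
ee_rot: [0.205, 3.135, 0.001]
force: [-0.7, 1.1, -0.1]
width: 0.804
gripper_force: 0.0
clock: 2.3
position: [0.5124, 0.4135, 0.2068]
ee_rot: [-0.205, -3.128, 0.011]
force: [-0.5, -0.7, -0.5]
width: 0.8
gripper_force: 0.0
pos [0.5124 0.4135 0.2068] tool d [-0.0011  0.0024  0.1128] turn -0.0011 x axis [-0.991  0.131  0.006] y [ 0.131  0.991 -0.007] z [-0.007 -0.007 -1.   ] j7 0.74
```

In the tool's units: 0.035 m / 0.3 = 0.1167, 0.028 m / 0.3 = 0.0933.

```bash
python3 -m creep '[[[0,0.0067,0.1167],0,0.8],[[0,0,0.1167],0,0.8],[[0,0,0.0933],0,0.8],[[0,0,0.05],0,0.8],[[0,0,0],0,0.8]]'
python3 - <<'E'
from h import *
s=readout.observe(); print(np.round(s["position"],4),np.round(s["force"],2),np.round(s["ft_torque"],3))
E
python3 -m creep '[[[0,0,0],0,0.0],[[0,0,0],0,0],[[0,0,0],0,0],[[0,0,0],0,0],[[0,0,0],0,0],[[0,0,0],0,0]]' 40
python3 - <<'E'
from h import *
s=readout.observe(); print(np.round(s["position"],4),np.round(s["force"],2),np.round(s["ft_torque"],3))
E
```

```text
clock: 2.8
position: [0.5145, 0.4175, 0.0987]
ee_rot: [-0.205, -3.133, 0.002]
force: [-0.4, -1.0, 0.2]
width: 0.801
gripper_force: 0.0
[0.5145 0.4175 0.0987] [-0.45 -0.98  0.18] [ 0.044 -0.013  0.018]
clock: 3.4
position: [0.5155, 0.4169, 0.1001]
ee_rot: [0.207, 3.134, -0.0]
force: [-0.7, -5.4, 7.2]
width: 0.457
gripper_force: 40.0
[0.5155 0.4169 0.1001] [-0.72 -5.39  7.24] [-1.162  0.199 -0.085]
```

In the tool's units: -0.03 m / 0.3 = -0.1, -0.02 m / 0.3 = -0.0667.

```bash
cat > ft.py <<'E'
from h import *
s=readout.observe(); M=R.from_rotvec(s["ee_rot"]).as_matrix()
print(round(s["clock"],2),"pos",np.round(s["position"],4),"F",np.round(s["force"],2),"tool F",np.round(M.T@s["force"],2),"tool T",np.round(M.T@s["ft_torque"],3))
E
python3 -m creep '[[[0,0,-0.0333],0,0],[[0,0,-0.0667],0,0],[[0,0,-0.1],0,0],[[0,0,-0.1],0,0],[[0,0,-0.1],0,0],[[0,0,-0.1],0,0],[[0,0,0],0,0],[[0,0,0],0,0],[[0,0,0],0,0]]' >/dev/null
python3 ft.py;for i in 1 2 3; do python3 -m creep '[[[0,0,0],0,0],[[0,0,0],0,0]]'>/dev/null; python3 ft.py; done
```

```text
4.3 pos [0.5141 0.4173 0.2477] F [ 0.52  0.14 -3.48] tool F [-0.5   0.21  3.48] tool T [-0.001 -0.028 -0.019]
4.5 pos [0.5145 0.4173 0.2479] F [ 0.8   0.06 -2.47] tool F [-0.79  0.17  2.47] tool T [-0.053 -0.022  0.053]
4.7 pos [0.5149 0.4175 0.2489] F [-0.07 -0.31 -3.54] tool F [ 0.03 -0.32  3.54] tool T [-0.006  0.016 -0.051]
4.9 pos [0.515  0.4175 0.2492] F [-0.05 -0.45 -3.55] tool F [-0.01 -0.45  3.55] tool T [-0.038  0.02  -0.017]
```

```bash
cat > avg.py <<'E'
from h import *
T=[];F=[]
for i in range(14):
    cams.get_image("top"); s=readout.observe(); M=R.from_rotvec(s["ee_rot"]).as_matrix(); T.append(M.T@s["ft_torque"]); F.append(M.T@s["force"])
T=np.array(T);F=np.array(F);print(round(s["clock"],2),np.round(s["position"],4),"F",np.round(F.mean(0),2),"T",np.round(T.mean(0),4),"se",np.round(T.std(0)/14**.5,4))
E
python3 avg.py
python3 -m creep '[[[0.0667,0,0],0,0],[[0.0667,0,0],0,0],[[-0.1,0,0],0,0],[[-0.15,0,0],0,0],[[-0.15,0,0],0,0],[[0.1333,0,0],0,0],[[0.15,0,0],0,0],[[0.1167,0,0],0,0],[[0.0833,0,0],0,0],[[0.05,0,0],0,0]]'
python3 -m creep '[[[0.0167,0,0],0,0],[[0,0,0],0,0],[[0,0,0],0,0],[[0,0,0],0,0]]'
python3 avg.py
```

```text
5.6 [0.5149 0.4176 0.2493] F [0.12 0.07 3.12] T [-0.0191 -0.0121  0.008 ] se [0.0071 0.0063 0.0102]
clock: 6.6
position: [0.4333, 0.4288, 0.2494]
ee_rot: [-0.202, -3.134, -0.001]
force: [0.6, 0.6, -2.8]
width: 0.455
gripper_force: 40.0
clock: 7.0
position: [0.4322, 0.428, 0.2491]
ee_rot: [0.208, 3.134, -0.0]
force: [0.2, -0.6, -2.8]
width: 0.457
gripper_force: 40.0
7.7 [0.4306 0.4286 0.2492] F [-0.    0.12  3.25] T [-0.0108 -0.0111 -0.0095] se [0.0089 0.0097 0.007 ]
```

Housing 1 shows no shift in moment after the shake (-0.012 before, -0.011 after, where +0.09 N m would mean a ball), so it's sound. I'll put it back.

In the tool's units: 0.035 m / 0.3 = 0.1167, -0.03 m / 0.3 = -0.1.

```bash
python3 go.py .5155 .4169 .1005 -.13
python3 -m creep '[[[-0.1,0,0],0,0],[[-0.1,0,0],0,0],[[-0.085,-0.0033,0.0667],0,0],[[0,0,0.1167],0,0],[[0,0,0.1167],0,0],[[0,0,0.0933],0,0],[[0,0,0.05],0,0],[[0,0,0.0267],0,0],[[0,0,0],0,0],[[0,0,0],0,0]]'; python3 go.py .5155 .4169 .1005 -.13; python3 ft.py
```

```text
pos [0.4306 0.4286 0.2492] tool d [-0.0857 -0.0006  0.1487] turn -0.0008 x axis [-0.991  0.13   0.   ] y [ 0.13   0.991 -0.   ] z [-0. -0. -1.] j7 0.61
clock: 8.7
position: [0.516, 0.4171, 0.1096]
ee_rot: [0.205, 3.133, 0.002]
force: [0.3, 0.5, -2.3]
width: 0.456
gripper_force: 40.0
pos [0.516  0.4171 0.1096] tool d [ 0.0005 -0.0003  0.0091] turn -0.0009 x axis [-0.991  0.131 -0.001] y [0.131 0.991 0.002] z [ 0.002  0.001 -1.   ] j7 0.75
8.7 pos [0.516  0.4171 0.1096] F [ 0.34  0.48 -2.3 ] tool F [-0.27  0.52  2.3 ] tool T [ 0.013  0.045 -0.042]
```

In the tool's units: 0.005 m / 0.3 = 0.0167, 0.004 m / 0.3 = 0.0133.

```bash
python3 -m creep '[[[0,0,0.0167],0,0],[[0,0,0.0133],0,0],[[0,0,0],0,0],[[0,0,0],0,0]]'; python3 ft.py
```

```text
clock: 9.1
position: [0.5157, 0.4169, 0.1]
ee_rot: [0.205, 3.134, 0.002]
force: [-0.0, 0.3, 3.2]
width: 0.459
gripper_force: 40.0
9.1 pos [0.5157 0.4169 0.1   ] F [-0.02  0.34  3.18] tool F [ 0.06  0.34 -3.18] tool T [-0.015  0.022 -0.013]
```

In the tool's units: -0.04 m / 0.3 = -0.1333, -0.035 m / 0.3 = -0.1167.

```bash
python3 -m creep '[[[0,0,0.0033],0,0.2],[[0,0,0],0,0.8],[[0,0,0],0,0.8],[[0,0,0],0,0.8],[[0,0,-0.0667],0,0.8],[[0,0,-0.1333],0,0.8],[[0,0,-0.1333],0,0.8],[[0,-0.1,-0.0667],0,0.8],[[0,-0.1167,0],0,0.8],[[0.0117,-0.1167,0],0,0.8]]'; python3 -m creep '[[[0,0,0],0,0.8]]' >/dev/null;  python3 go.py .499 .318 .094 -.12
python3 - <<'E'
from h import *
p=cams.get_image("scene"); cv2.imwrite("pics/s1.png",cv2.resize(p["image"][150:330,100:420],None,fx=2.5,fy=2.5))
E
```

```text
clock: 10.1
position: [0.4992, 0.3169, 0.219]
ee_rot: [0.205, 3.133, 0.002]
force: [1.1, -1.0, -0.7]
width: 0.8
gripper_force: 0.0
pos [0.4988 0.3122 0.2184] tool d [0.0006 0.0061 0.1244] turn -0.0163 x axis [-0.991  0.136  0.   ] y [ 0.136  0.991 -0.003] z [-0.001 -0.003 -1.   ] j7 0.84
```

View pics/s1.png

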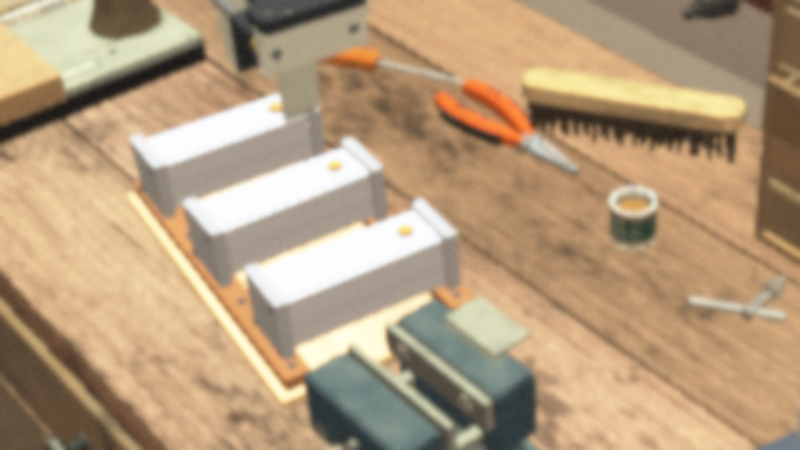

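Housing 1, at crop (230,150), is lying in its place on the rack again. Next I'll grip the middle one.

In the tool's units: 0.04 m / 0.3 = 0.1333, 0.03 m / 0.3 = 0.1.

```bash
python3 -m creep '[[[0,0,0.1333],0,0.8],[[0,0,0.1],0,0.8],[[0,0,0.0833],0,0.8],[[0,0,0],0,0.8],[[0,0,0],0,0.8]]' >/dev/null;  python3 go.py .499 .318 .1 -.12
```

```text
pos [0.4988 0.3186 0.1233] tool d [-0.0003 -0.0006  0.0233] turn -0.0102 x axis [-0.992  0.13   0.001] y [ 0.13   0.992 -0.   ] z [-0.001 -0.    -1.   ] j7 0.85
```

In the tool's units: 0.015 m / 0.3 = 0.05, 0.009 m / 0.3 = 0.03.

```bash
python3 -m creep '[[[0,0,0.05],0,0.8],[[0,0,0.03],0,0.8],[[0,0,0],0,0.8],[[0,0,0],0,0.0],[[0,0,0],0,0],[[0,0,0],0,0],[[0,0,0],0,0],[[0,0,0],0,0]]' 40; python3 ft.py
python3 -m creep '[[[0,0,-0.0333],0,0],[[0,0,-0.0667],0,0],[[0,0,-0.1],0,0],[[0,0,-0.1],0,0],[[0,0,-0.1],0,0],[[0,0,-0.1],0,0],[[0,0,0],0,0],[[0,0,0],0,0],[[0,0,0],0,0],[[0,0,0],0,0]]'
python3 avg.py
python3 -m creep '[[[0.0667,0,0],0,0],[[0.0667,0,0],0,0],[[-0.1,0,0],0,0],[[-0.15,0,0],0,0],[[-0.15,0,0],0,0],[[0.1333,0,0],0,0],[[0.15,0,0],0,0],[[0.1167,0,0],0,0],[[0.0833,0,0],0,0],[[0.05,0,0],0,0]]' >/dev/null
python3 -m creep '[[[0.0167,0,0],0,0],[[0,0,0],0,0],[[0,0,0],0,0],[[0,0,0],0,0]]'
python3 avg.py
```

```text
clock: 11.55
position: [0.4989, 0.3177, 0.0995]
ee_rot: [0.205, 3.135, -0.0]
force: [0.2, -1.2, 4.1]
width: 0.456
gripper_force: 39.9
11.55 pos [0.4989 0.3177 0.0995] F [ 0.16 -1.19  4.12] tool F [-0.31 -1.16 -4.12] tool T [ 0.316  0.084 -0.149]
clock: 12.55
position: [0.498, 0.3174, 0.2477]
ee_rot: [-0.205, -3.133, 0.003]
force: [0.0, 0.6, -3.7]
width: 0.456
gripper_force: 39.8
13.25 [0.4988 0.3178 0.2493] F [ 0.03 -0.12  4.07] T [-0.0116 -0.0319 -0.0181] se [0.0112 0.0079 0.008 ]
clock: 14.65
position: [0.4159, 0.3285, 0.2492]
ee_rot: [0.208, 3.134, -0.0]
force: [0.3, -0.8, -4.4]
width: 0.457
gripper_force: 39.8
15.35 [0.4145 0.3289 0.2492] F [0.08 0.04 3.86] T [-0.0022 -0.0313  0.0057] se [0.0078 0.0073 0.0073]
```

In the tool's units: -0.05 m / 0.3 = -0.1667, 0.045 m / 0.3 = 0.15.

```bash
python3 -m creep '[[[0.0667,0,0],0,0],[[0.15,0,0],0,0],[[0.1667,0,0],0,0],[[-0.1667,0,0],0,0],[[-0.1667,0,0],0,0],[[-0.1333,0,0],0,0],[[-0.1,0,0],0,0],[[-0.0667,0,0],0,0],[[-0.0333,0,0],0,0],[[0,0,0],0,0]]' >/dev/null
python3 -m creep '[[[0,0,0],0,0],[[0,0,0],0,0],[[0,0,0],0,0]]'
python3 avg.py
python3 -m creep '[[[-0.0667,0,0],0,0],[[-0.15,0,0],0,0],[[-0.1667,0,0],0,0],[[0.1667,0,0],0,0],[[0.1667,0,0],0,0],[[0.1333,0,0],0,0],[[0.1,0,0],0,0],[[0.0667,0,0],0,0],[[0.0333,0,0],0,0],[[0,0,0],0,0]]' >/dev/null
python3 -m creep '[[[0,0,0],0,0],[[0,0,0],0,0],[[0,0,0],0,0]]'
python3 avg.py
```

```text
clock: 16.65
position: [0.4977, 0.3183, 0.2494]
ee_rot: [-0.203, -3.135, -0.0]
force: [-0.3, -0.2, -4.1]
width: 0.455
gripper_force: 39.8
17.35 [0.4988 0.3178 0.2492] F [ 0.05 -0.12  3.98] T [-0.024   0.0452 -0.0027] se [0.0084 0.0049 0.0086]
clock: 18.65
position: [0.4156, 0.3285, 0.2491]
ee_rot: [0.208, 3.134, -0.0]
force: [0.6, -1.0, -3.7]
width: 0.455
gripper_force: 39.8
19.35 [0.4145 0.3289 0.2492] F [-0.03  0.26  3.84] T [-0.0101 -0.0418  0.0024] se [0.0065 0.0086 0.0109]
```

The middle housing holds the loose ball: its moment swings from +0.045 to -0.042 N m as it is shaken. I'll carry it over the vise to the nest.

In the tool's units: -0.035 m / 0.3 = -0.1167, -0.03 m / 0.3 = -0.1.

```bash
python3 -m creep '[[[-0.0267,-0.05,0],0,0],[[-0.0533,-0.1,0],0,0],[[-0.06,-0.1167,0],0,0],[[-0.06,-0.1167,0],0,0],[[-0.06,-0.1167,0],0,0],[[-0.06,-0.1167,0],0,0],[[-0.06,-0.1167,0],0,0],[[-0.06,-0.1167,0],0,0],[[-0.06,-0.1167,0],0,0],[[-0.06,-0.1167,0],0,0]]' 45 >/dev/null
python3 -m creep '[[[-0.06,-0.11,0],0.0095,0],[[-0.0467,-0.0833,0],0.0111,0],[[-0.0333,-0.0433,0],0,0],[[0,0,0],0,0],[[0,0,0],0,0],[[0,0,0],0,0]]'
python3 go.py .5713 -.0911 .2 -.195
python3 - <<'E'
from h import *
for c,b in (("top",(200,330,360,520)),("scene",(200,400,300,560))):
    p=cams.get_image(c); i=p["image"][b[0]:b[1],b[2]:b[3]]; cv2.imwrite(f"pics/n_{c}.png",cv2.resize(i,None,fx=3,fy=3,interpolation=cv2.INTER_CUBIC))
E
```

```text
clock: 20.95
position: [0.5691, -0.09, 0.2491]
ee_rot: [-0.303, -3.126, -0.002]
force: [-0.0, 0.2, -3.0]
width: 0.456
gripper_force: 44.8
pos [ 0.5691 -0.09    0.2491] tool d [-0.0024 -0.0007  0.0491] turn 0.0019 x axis [-0.981  0.192  0.001] y [0.192 0.981 0.001] z [-0.001  0.001 -1.   ] j7 1.58
```

View pics/n_scene.png

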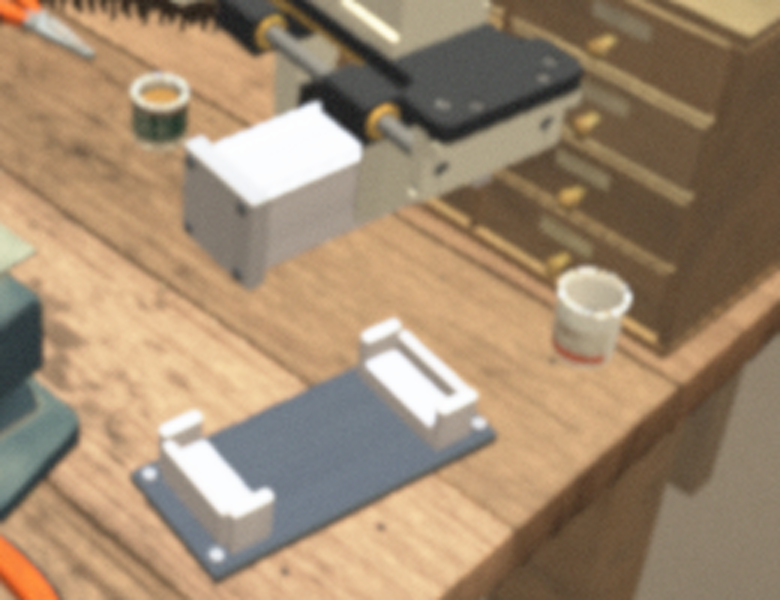

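The scene view shows the held housing with its -x cover at crop (215,215), above and behind the nest. The nest saddles are at (215,480) and (420,380), and its plate corners at (133,478), (217,578) and (494,435). I'll lower to a hover and measure the housing and nest relative to each other.

In the tool's units: 0.03 m / 0.3 = 0.1, 0.025 m / 0.3 = 0.0833.

```bash
python3 -m creep '[[[-0.0067,-0.0033,0.0667],0,0],[[0,0,0.1],0,0],[[0,0,0.1],0,0],[[0,0,0.0833],0,0],[[0,0,0.0333],0,0],[[0,0,0],0,0],[[0,0,0],0,0],[[0,0,0],0,0]]' | head -3
python3 go.py .5713 -.0911 .1 -.195
python3 - <<'E'
from h import *
p=cams.get_image("scene"); i=p["image"][260:400,320:500]; a=cv2.resize(i,None,fx=4.4,fy=4.4,interpolation=cv2.INTER_CUBIC); cv2.imwrite("pics/m_scene.png",a[:600,:800])
np.savez("scene.npz",**{k:p[k] for k in("image","fx","fy","cx","cy","cam_to_world")})
p=cams.get_image("top"); i=p["image"][205:325,385:485]; a=cv2.resize(i,None,fx=5,fy=5,interpolation=cv2.INTER_CUBIC); cv2.imwrite("pics/m_top.png",a)
np.savez("top.npz",**{k:p[k] for k in("image","fx","fy","cx","cy","cam_to_world")})
E
```

```text
clock: 21.85
position: [0.572, -0.0933, 0.1357]
ee_rot: [0.307, 3.124, 0.0]
pos [ 0.572  -0.0933  0.1357] tool d [0.0012 0.002  0.0357] turn -0.0007 x axis [-0.981  0.194 -0.002] y [0.194 0.981 0.   ] z [ 0.002 -0.    -1.   ] j7 1.63
```

View pics/m_scene.png

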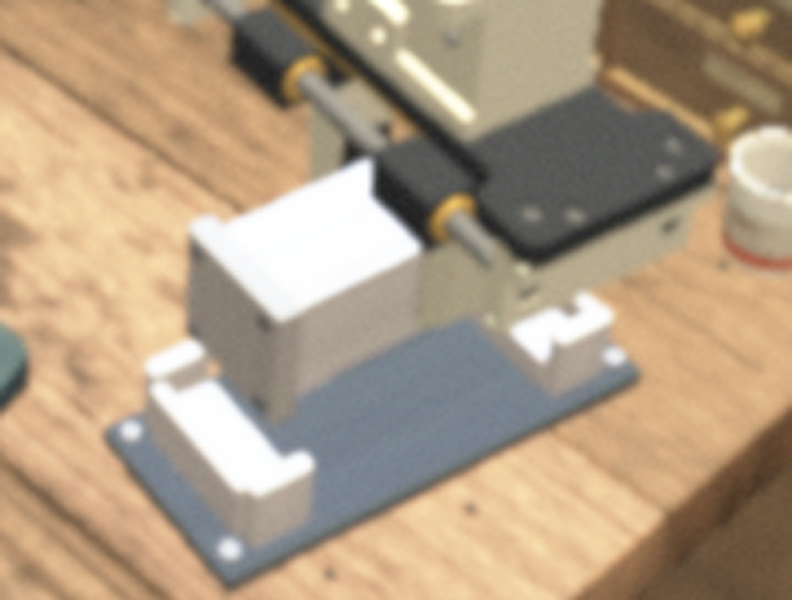

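View pics/m_top.png

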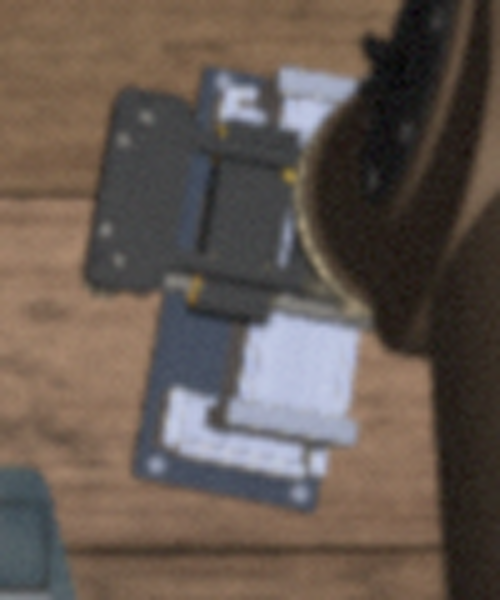

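The scene crop shows the housing's -x cover at (190–295, 228–415), poised above the near saddle at (150–310, 345–540). The top crop shows the housing shifted right by parallax. Now I'll fit both poses by edge alignment.

```bash
cat > edge.py <<'E'
from h import *
from scipy.optimize import least_squares
from scipy.ndimage import map_coordinates, gaussian_filter
def load(c): 
    d=np.load(c+".npz"); return {k:d[k] for k in d}
def P(q,v):
    c,s=np.cos(q[2]),np.sin(q[2]); return np.array([c*v[0]-s*v[1]+q[0],s*v[0]+c*v[1]+q[1],v[2]])
def track(jobs,q0,free=(1,1,1),rng=4,verb=1):
    # jobs: (pic, channel image, a, b, sign or 0); edge a->b in object coords (z world)
    q=np.array(q0,float); idx=[i for i in range(3) if free[i]]
    for it in range(6):
        obs=[]
        for j,(p,im,a,b) in enumerate(jobs):
            A,B=[np.array(w2pix(p,P(q,v))) for v in(a,b)]; n=np.array([-(B-A)[1],(B-A)[0]])/np.linalg.norm(B-A)
            t=np.linspace(-rng,rng,8*rng+1)
            for f in np.linspace(.08,.92,15):
                c=A+f*(B-A); g=np.gradient(map_coordinates(im,[c[1]+t*n[1],c[0]+t*n[0]],order=1)); k=np.argmax(abs(g))
                if 0<k<len(t)-1: obs.append((j,f,n,t[k],abs(g[k])))
        def res(x):
            qq=q.copy(); qq[idx]=x; r=[]
            for j,f,n,d,w in obs:
                p,im,a,b=jobs[j]; A0=np.array(w2pix(p,P(q,np.array(a)+f*(np.array(b)-a)))); A1=np.array(w2pix(p,P(qq,np.array(a)+f*(np.array(b)-a)))); r.append((A1-A0)@n-d)
            return np.array(r)
        s=least_squares(res,q[idx],loss="soft_l1",f_scale=.4); q[idx]=s.x; rng=max(2,rng-1)
    r=res(q[idx])
    if verb: print(np.round(q,4),"rms",round(np.sqrt(np.median(r**2)),2),"per edge",[round(np.median([x for x,o in zip(r,obs) if o[0]==j]),2) for j in range(len(jobs))])
    return q
def ch(im,mode): 
    im=im.astype(float); im=im[...,2]-im[...,0] if mode=="rb" else im.mean(-1); return gaussian_filter(im,.7)
E
cat > run.py <<'E'
from edge import *
S,T=load("scene"),load("top")
S0=dict(S,image=cv2.imread("pics/scene0.png")); T0=dict(T,image=cv2.imread("pics/top0.png"))
X,Y=.089,.039
s,t=ch(S0["image"],"rb"),ch(T0["image"],"rb")
js=[(S0,s,(-X,-Y,0),(X,-Y,0)),(S0,s,(-X,-Y,0),(-X,Y,0)),(S0,s,(X,-Y,.008),(X,-.02,.008)),(S0,s,(-.04,Y,.008),(.04,Y,.008))]
jt=[(T0,t,(-X,-Y,.008),(X,-Y,.008)),(T0,t,(-X,-Y,0),(-X,Y,0)),(T0,t,(X,-Y,.008),(X,Y,.008)),(T0,t,(-X,Y,0),(X,Y,0))]
q0=(.5713,-.0911,-.195)
print("nest"); track(js,q0); track(jt,q0); n=track(js+jt,q0)
st=readout.observe(); tcp=st["position"]; z=tcp[2]-.0995+.022
s,t=ch(S["image"],"g"),ch(T["image"],"g")
h=[(S,s,(-.07,-.025,z+.05),(-.07,.025,z+.05)),(S,s,(-.07,.025,z+.02),(-.07,.025,z+.05)),(S,s,(-.06,-.025,z+.01),(-.06,-.025,z+.04))]
M=R.from_rotvec(st["ee_rot"]).as_matrix(); yaw=np.arctan2(M[1,1],M[0,1])-np.pi/2
g=[(T,t,(-.06,-.021,z+.046),(-.03,-.021,z+.046)),(T,t,(-.06,.025,z+.05),(-.06,-.025,z+.05)),(T,t,(-.07,.025,z+.05),(-.07,-.025,z+.05)),(T,t,(.07,.025,z+.05),(.07,0,z+.05))]
q0=(tcp[0],tcp[1],yaw)
print("tcp",np.round(q0,4)); track(h,q0,(1,1,0)); track(g,q0,(1,1,0)); track(h+g,q0,(1,1,0))
E
python3 run.py
```

```text
nest
[ 0.5712 -0.0918 -0.2481] rms 0.5 per edge [np.float64(0.75), np.float64(-0.5), np.float64(0.5), np.float64(-0.25)]
[ 0.5698 -0.0908 -0.2001] rms 0.25 per edge [np.float64(0.5), np.float64(-0.25), np.float64(0.25), np.float64(-0.25)]
[ 0.5704 -0.0908 -0.2085] rms 0.64 per edge [np.float64(1.38), np.float64(-1.25), np.float64(0.25), np.float64(-0.75), np.float64(0.5), np.float64(0.0), np.float64(0.75), np.float64(-0.25)]
tcp [ 0.5717 -0.0933 -0.1958]
[ 0.5716 -0.0953 -0.1958] rms 0.25 per edge [np.float64(0.0), np.float64(-0.75), np.float64(0.38)]
[ 0.5724 -0.0929 -0.1958] rms 0.25 per edge [np.float64(0.0), np.float64(0.12), np.float64(0.25), np.float64(-0.25)]
[ 0.5725 -0.0938 -0.1958] rms 0.4 per edge [np.float64(0.25), np.float64(-1.0), np.float64(0.0), np.float64(0.5), np.float64(0.25), np.float64(0.12), np.float64(-0.5)]
```

In the tool's units: 0.005 m / 0.3 = 0.0167, 0.0022 m / 0.3 = 0.0073, 0.004 rad / 3.1416 = 0.0013.

```bash
python3 -m creep '[[[0.0067,0.0073,0],0.0013,0],[[0,0,0.0167],0,0],[[0,0,0.0167],0,0],[[0,0,0],0,0],[[0,0,0],0,0]]' >/dev/null; python3 ft.py; python3 go.py .57 -.0907 .1 -.2
python3 -m creep '[[[0,0,0.0133],0,0],[[0,0,0.0133],0,0],[[0,0,0],0,0]]' >/dev/null; python3 ft.py
python3 -m creep '[[[0,0,0.01],0,0],[[0,0,0],0,0]]' >/dev/null; python3 ft.py
```

```text
22.45 pos [ 0.5693 -0.0908  0.1239] F [-0.63 -0.6  -3.68] tool F [ 0.5  -0.71  3.68] tool T [ 0.013 -0.062 -0.025]
pos [ 0.5693 -0.0908  0.1239] tool d [-0.0006  0.0002  0.0239] turn 0.0001 x axis [-0.98   0.199  0.001] y [ 0.199  0.98  -0.   ] z [-0.001 -0.    -1.   ] j7 1.63
22.75 pos [ 0.5692 -0.0907  0.1156] F [ 0.86 -0.03 -3.69] tool F [-0.85  0.14  3.69] tool T [-0.045  0.007 -0.024]
22.95 pos [ 0.5694 -0.0907  0.1129] F [-0.65 -0.44 -3.77] tool F [ 0.54 -0.56  3.77] tool T [ 0.007 -0.052 -0.011]
```

In the tool's units: 0.003 m / 0.3 = 0.01.

```bash
for i in 1 2; do python3 -m creep '[[[0,0,0.01],0,0],[[0,0,0],0,0]]' >/dev/null; python3 ft.py; done
```

```text
23.15 pos [ 0.5694 -0.0907  0.1099] F [-0.03  1.01 -4.12] tool F [0.23 0.99 4.12] tool T [0.053 0.021 0.001]
23.35 pos [ 0.5694 -0.0907  0.1069] F [ 0.24 -0.89 -3.5 ] tool F [-0.41 -0.83  3.5 ] tool T [ 0.006 -0.008  0.027]
```

The rows are not in the units I measure in: shifts go in shares of 0.3 m and turns go in shares of 180 degrees. I convert before sending: 0.003 m / 0.3 = 0.01.

```bash
for i in 1 2; do python3 -m creep '[[[0,0,0.01],0,0],[[0,0,0],0,0]]' >/dev/null; python3 ft.py; done;  python3 -m creep '[[[0,0,0.0033],0,0],[[0,0,0],0,0]]' >/dev/null; python3 ft.py
```

```text
23.55 pos [ 0.5693 -0.0907  0.1039] F [-0.46  0.04 -2.73] tool F [ 0.46 -0.05  2.73] tool T [-0.01   0.016  0.033]
23.75 pos [ 0.5694 -0.0907  0.1009] F [ 0.32 -0.18 -4.12] tool F [-0.35 -0.11  4.12] tool T [-0.037 -0.009 -0.024]
23.95 pos [ 0.5695 -0.0908  0.1001] F [ 0.59  0.79 -3.79] tool F [-0.43  0.89  3.79] tool T [ 0.019 -0.03   0.042]
```

In the tool's units: 0.0007 m / 0.3 = 0.0023.

```bash
python3 -m creep '[[[0,0,0.0023],0,0],[[0,0,0],0,0]]' >/dev/null; python3 ft.py; python3 -m creep '[[[0,0,0.0017],0,0],[[0,0,0],0,0]]' >/dev/null; python3 ft.py
```

```text
24.15 pos [ 0.5696 -0.0907  0.0996] F [-0.   -0.18 -3.87] tool F [-0.03 -0.18  3.87] tool T [ 0.036 -0.042  0.016]
24.35 pos [ 0.5697 -0.0907  0.0995] F [-1.61  0.96  4.36] tool F [ 1.77  0.62 -4.36] tool T [0.107 0.542 0.014]
```

Contact came at exactly the seated height (0.0995). Releasing, retreating and checking.

In the tool's units: -0.04 m / 0.3 = -0.1333, -0.03 m / 0.3 = -0.1.

```bash
python3 -m creep '[[[0,0,0],0,0.5],[[0,0,0],0,0.6],[[0,0,0],0,0.7],[[0,0,0],0,0.75],[[0,0,-0.0333],0,0.75],[[0,0,-0.1],0,0.75],[[0,0,-0.1333],0,0.75],[[0,0,-0.1333],0,0.75],[[0,0,-0.1333],0,0.75],[[0,0,-0.1],0,0.75]]'
python3 -m creep '[[[0.1333,0,0],0,0.75],[[0.1667,0,0],0,0.75],[[0.1667,0,0],0,0.75],[[0.1667,0,0],0,0.75],[[0.1,0,0],0,0.75],[[0,0,0],0,0.75],[[0,0,0],0,0.75],[[0,0,0],0,0.75]]'
cat > chk.py <<'E'
from edge import *
S,T=cams.get_image("scene"),cams.get_image("top")
t=ch(T["image"],"g"); z=.022
def hs(q0,n):
    g=[(T,t,(-.058,-.021,z+.046),(.058,-.021,z+.046)),(T,t,(-.07,.025,z+.05),(-.07,-.025,z+.05)),(T,t,(.07,.025,z+.05),(.07,-.025,z+.05))]
    print(n,end=" "); track(g,q0)
hs((.5129,.416,-.13),"h1"); hs((.489,.2205,-.13),"h3"); hs((.5698,-.0908,-.2),"nest h")
a=cv2.resize(S["image"][260:400,320:500],None,fx=3,fy=3,interpolation=cv2.INTER_CUBIC); b=cv2.resize(T["image"][200:340,150:480],(800,340),interpolation=cv2.INTER_CUBIC)[:,:]
o=np.zeros((600,800,3),np.uint8); o[:260,:540]=a[120:380]; o[260:]=b; cv2.imwrite("pics/end.png",o)
E
python3 chk.py
```

```text
clock: 25.35
position: [0.5698, -0.091, 0.2926]
ee_rot: [0.314, 3.123, 0.0]
force: [0.8, 0.4, -0.7]
width: 0.749
gripper_force: 0.0
clock: 26.15
position: [0.355, -0.0472, 0.2896]
ee_rot: [0.314, 3.124, 0.0]
force: [-0.4, 1.1, -0.1]
width: 0.749
gripper_force: 0.0
h1 [ 0.5087  0.419  -0.1395] rms 0.75 per edge [np.float64(0.0), np.float64(-1.0), np.float64(1.0)]
h3 [ 0.4905  0.2196 -0.1387] rms 0.5 per edge [np.float64(0.0), np.float64(-0.75), np.float64(1.0)]
nest h [ 0.5702 -0.0898 -0.176 ] rms 0.25 per edge [np.float64(0.0), np.float64(-0.38), np.float64(0.0)]
```

View pics/end.png

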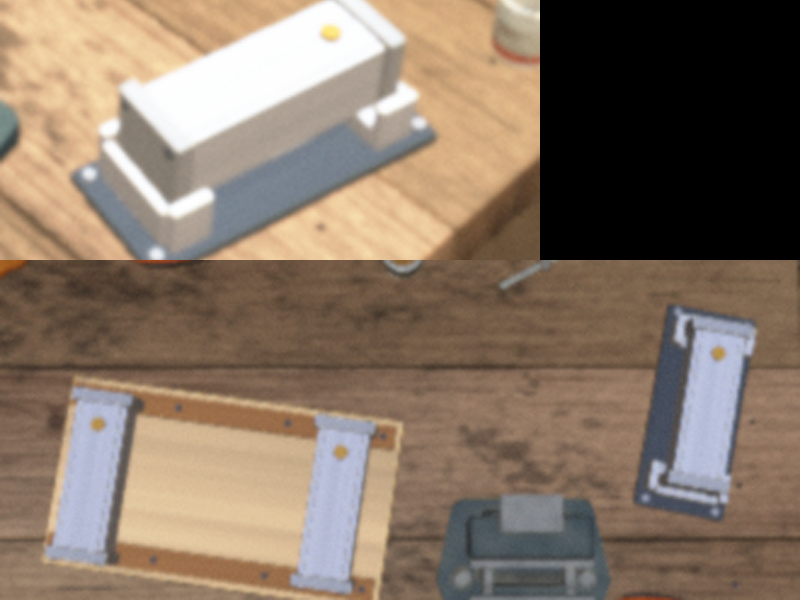

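The scene crop (top) shows the housing down between the cheeks in both saddles, at (170,190) and (385,120). The top crop shows both sound housings lying on the battens at (90,475) and (335,500). I'm handing it in.

```bash
python3 -c "
from cell import workorder
print(workorder.sign_off())"
```

```text
the job is handed in; nothing more can be done
None
```

The middle housing had the loose ball: I felt it run from end to end when shaken. It now lies in the nest, the left housing tested sound and is back in its place, the right one was never lifted (only one could be faulty), and the job is handed in at about 26 s, with no verdict returned.

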